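# Knock a stuck bearing housing out of its nest

## Robot

A 7-joint arm with a two-finger parallel gripper is mounted at the origin on the work surface. World frame = base frame: x ahead of the robot, y to its left, z up, the work surface at z = 0. Lengths are in mm, angles in degrees, forces in N, time in s.
With the tool pointing down it reaches from about 425 to 875 mm from the base axis. Payload 8.4 kg.
Tool frame: the origin (TCP) lies on the centre line of the jaws, within the pads' length; the fingertips stand 8 mm ahead of it and the grasp point (between the pads) lies 11 mm behind it; z points along the fingers, y is the line along which they close (so a half turn about z gives the same grasp; the last joint's range is limited). The gripper opens to 87 mm and grips with 3 to 60 N. Pads are 19 mm wide; open, the fingers measure 117 mm over their backs; the gripper's body (75 mm by 190 mm) begins 51 mm behind the grasp point.
Start: joints at [-82.861, 19.091, 2.286, 83.961, -0.768, 76.965, -3.352], TCP at [144.262, 633.76, 230.546] pointing down, gripper open.
Joint ranges: [-147.57, 147.57], [-21.85, 119.76], [-74.77, 79.35], [14.55, 137.4], [-85.83, 265.84], [4.83, 119.75], [-152.11, 152.11]. Speed limits (degrees/s): [127.2, 127.2, 159.86, 159.86, 180, 180, 180].

## Interface

Orientations are given as a 3x3 rotation matrix whose columns are the frame's x, y, z axes.
In Python, from station import arm gives the robot as it stands.
- The arm moves only by the tool carry_out, never from a script. Its argument "rows" is a list of rows, each a list of 2 entries, a list of its own where there are three numbers: the shift along the tool's x, y, z in units of 0.04 m (1.0 is 0.04 m), then the turn about the tool's z in units of 4 degrees (1.0 is 4 degrees). A call has 1 to 8 rows; each row shifts and turns the commanded pose from where the row before left it, along the tool's axes as they then stand; what a row does not reach is not made up. A row lasts 1/12 s, in which the tool goes at most 41.7 mm and 7.16 degrees, less where a joint would pass 70% of its speed; a pose out of reach is approached as far as the arm can. A call with a number of a shift or a turn outside -1 to 1 is refused whole. A call with a gripper value outside its range is refused whole. "grip" is the finger opening in mm, from 0 to 87, set as the call begins (left out, the last holds). The fingers move at their own pace and stop on an object; "force" is the grip in N (left out, the last holds). Time passes only in rows, so rows that do not move let the fingers close. It gives the time, the measured TCP pose, the force, the opening and the grip force at its end, in the units of the state.
- arm.get_state(): the state, without advancing time (a new reading comes with each control period).
- arm.camera(name): name is "side" or "top" or "wrist"; returns (picture, depth): 480x640x3 uint8, red, green, blue; 480x640 float32, mm along the optical axis (not along the pixel's ray), 0 where there is no reading.
- arm.calibration(name): a dict with "intrinsics" (3x3 intrinsics, pixels), "k1" (the pictures are not rectified: a ray, as slopes to the right and down, at radius r is drawn at 1 + k1 r^2 times it, then the intrinsics apply), "extrinsics" (4x4, takes a point from camera to world coordinates). Camera axes: x right, y up, looking along -z (the intrinsics and any distortion apply to the point x, -y, -z); pixel columns grow to the right and rows downward; lengths in mm; the calibration is good to about 2 mm. A picture is of the moment at which its call begins: read the wrist's pose just before it. calibration takes no time and is no camera call; for the wrist camera it gives the pose at the moment of the call.
- arm.finish_job(): hands the job in; it is judged then, once.
The state is a dict: "time": time; "joint_positions": joint angles; "joint_velocities": joint speeds; "joint_torque": joint torques, N m; "eef_pos": TCP position; "eef_rot": TCP orientation; "contact_force": force on the tool from outside, world axes, zero at the start; "ft_torque": the same for the moment, N m; "width": finger opening in mm; "grasp_force": force on a finger pad.
Only numpy, scipy, OpenCV 4.12 (cv2) and the standard library are available. Lean on these libraries where they do the work, as an engineer would, in place of code of your own. Each camera call takes 0.05 s, during which the arm holds its last target. There are 200 camera calls.

## Task

The bearing housing is stuck down in the nest of the fixture. Bring the knockout rod under the nest with its handle, feel for the hole without ever pressing the rod hard against the nest, and push the rod up until it has raised the housing about 20 mm; then draw the housing out and set it down, the same way up, flat in the tray. Do not drop it, and leave the other things on the bench alone.

Things in the scene. Friction and masses are not known exactly. Their poses are not given: they have to be found in the camera images.
- nest_top (a point): Centre of the nest's mouth, on top of the grey bench fixture (110 x 260 mm, fixed), 108 mm above the bench; z up, y along the fixture's length, -x to the handle's side. The nest is a pocket 26 mm deep in a dark steel block 96 x 94 mm (x, y), its top level with this point. At the start the housing lies 2 mm below the mouth, out of the fingers' reach.
- nest_hole (a point): Middle of the 13 mm square knockout hole, on the underside of the nest's floor, right below nest_top, 74 mm above the bench; same axes. The floor is 8 mm thick. The rod, 10 mm thick, enters when within about 1.5 mm of the middle along y (in x its guide keeps it central). Hidden from view.
- nest: The fixed grey deck with the nest; origin on the bench, 108 mm below nest_top; same axes. Two brass spring jaws on the pocket's -x and +x sides clamp the housing with about 7 N each: moving it out takes about 6 to 12 N beyond its weight. They still hold it when it has been raised by up to 22 mm and the rod goes down again.
- slide: Knockout carriage under the nest; it carries the lifting arm, rod and handle and slides by hand along the fixture's y (about 1 N, up to 80 mm either way from the hole). Origin at bench level, at the handle's y, on the nest's centre line in x; axes along the nest's.
- handle (a point): Centre of grip of the knockout handle: an upright black square grip, 22 mm (x) by 20 mm (y), standing free 95 mm to the -x side of the hole's line. 80 mm above the bench when down; the grip reaches 50 mm below and 22 mm above this point. Pinch it along y from above; shift it along y to slide the carriage, raise it to raise the rod, which stands on the arm under the deck.
- lift (a joint): Height of the knockout (handle and rod), m: 0 down to 0.040 upper stop. About 3 N raises it; it falls when let go. The rod is clamped in a slot of the arm, up to 13 mm either way along y from the handle: unknown, unseen, so feel for the hole. Rod top is 66 mm above the bench plus this: beside the hole it meets the deck at 0.008; in the hole it meets the housing at 0.016; 0.036 raises it 20 mm.
- housing_mid (a point): Middle (half-way up) of the loose aluminium bearing housing, a block 40 mm (x) by 50 mm (y) by 24 mm tall, 0.09 to 0.18 kg, with a round bush and four screw holes on top; z up. At the start it is 94 mm above the bench in the nest, axes along the nest's.
- housing: The same housing; origin at the centre of its underside.
- tray_in (a point): Centre of the inner floor (4 mm above the bench) of the open black tray, inside 152 mm (x) by 192 mm (y); walls 4 mm thick, 26 mm above the bench. It stands to the other side (left or right) from the fixture.
- spray: Bystander: spray can, 52 mm across, 150 mm tall, origin at its foot.
- screwbox: Bystander: cardboard box 60 x 90 x 40 mm, origin under its centre.
- spanner: Bystander: spanner lying on the bench; origin under it.
- driver: Bystander: screwdriver lying on the bench; origin under it.
Mind the look-alikes: they are no part of the job. Of the things like the housing, leave any that is brown, orange or turquoise; of the rest the smaller one is meant.

How it is judged:
By the outcome, as a careful person would: the job done as asked, in the order asked, and still so for the second after the job is handed in, with the robot touching nothing.
It also fails if it takes over 69 s, if anything falls off the work surface, if the arm or the gripper's body presses on something with over 40 N, if the wrist force passes 120 N, or if a joint passes its speed limit or range.

## Working session

There is one attempt and no reset: what is moved stays moved. The work goes in short steps, Python scripts to look and compute and a tool call to move; the robot and the scene stay as the last step left them, time stands still between calls to the robot, and variables do not carry over. Pictures are saved under pics/ and viewed, at most 10 in all, crops included, and the job is handed in when it is done.

Besides the shell and the picture viewer there is one more tool, called after "Request:" as name([rows], argument=value, ...), one row to a line, values as JSON. carry_out: Moves the arm, as the interface text tells. Its arguments: {"type":"object","properties":{"rows":{"type":"array","items":{"type":"array"}},"grip":{"type":"number"},"force":{"type":"number"}},"required":["rows"]}

```bash
ls; mkdir -p pics
cat > h.py <<'E'
import numpy as np, cv2
from station import arm
def snap(n,f):
    K=arm.calibration(n); p,d=arm.camera(n)
    cv2.imwrite(f'pics/{f}.png',p[:,:,::-1]); np.savez(f'pics/{f}.npz',p=p,d=d,K=K['intrinsics'],k1=K['k1'],E=K['extrinsics'])
def load(f): return np.load(f'pics/{f}.npz')
def ray(c,u,v):
    K=c['K']; xd=(u-K[0,2])/K[0,0]; yd=(v-K[1,2])/K[1,1]; x,y=xd,yd
    for _ in range(20):
        s=1+float(c['k1'])*(x*x+y*y); x,y=xd/s,yd/s
    E=c['E']; return E[:3,3], E[:3,:3]@np.array([x,-y,-1.])
def onz(c,u,v,z):
    o,r=ray(c,u,v); return o+r*(z-o[2])/r[2]
def dep(c,u,v):
    o,r=ray(c,u,v); return o+r*c['d'][int(v),int(u)]
E
python3 - <<'E'
from h import *
s=arm.get_state(); print(s)
for n in('top','side','wrist'): snap(n,n+'0'); c=load(n+'0'); print(n,c['E'].round(2).tolist(),c['K'][0,0])
E
```

```text
pics
{'time': 0.0, 'joint_positions': array([-82.86249033,  19.13127791,   2.28390069,  84.0119619 ,
        -0.76918914,  76.96595224,  -3.3528717 ]), 'joint_velocities': array([-0.0769788 ,  0.12863889,  0.00076086, -0.0540369 , -0.07059467,
        0.03540994,  0.07616051]), 'joint_torque': array([-5.00997103e-04, -6.56349564e+01,  1.33516062e+00, -4.03824592e+01,
       -5.96705801e-02,  4.45624092e-02,  1.37850384e-04]), 'eef_pos': array([144.15051362, 633.33398503, 229.65680615]), 'eef_rot': array([[-9.75060435e-01,  2.21939332e-01, -2.82743245e-04],
       [ 2.21939497e-01,  9.75059101e-01, -1.61537708e-03],
       [-8.28243352e-05, -1.63784217e-03, -9.99998655e-01]]), 'contact_force': array([ 0.1443024 ,  0.30213429, -0.66083307]), 'ft_torque': array([ 0.0113198 , -0.00151607, -0.00444861]), 'grasp_force': 0.0, 'width': 87.23042305151611}
top [[-0.0, 0.99, -0.12, 439.36], [-1.0, -0.0, -0.02, -81.64], [-0.02, 0.12, 0.99, 1158.0], [0.0, 0.0, 0.0, 1.0]] 602.4142580005918
side [[0.9, 0.3, -0.32, 291.95], [-0.43, 0.63, -0.65, -702.56], [0.01, 0.72, 0.69, 768.31], [0.0, 0.0, 0.0, 1.0]] 439.69141319093256
wrist [[0.22, -0.93, -0.3, 60.91], [0.98, 0.21, 0.07, 651.57], [-0.0, -0.31, 0.95, 383.4], [0.0, 0.0, 0.0, 1.0]] 332.08184942843866
```

View pics/top0.png

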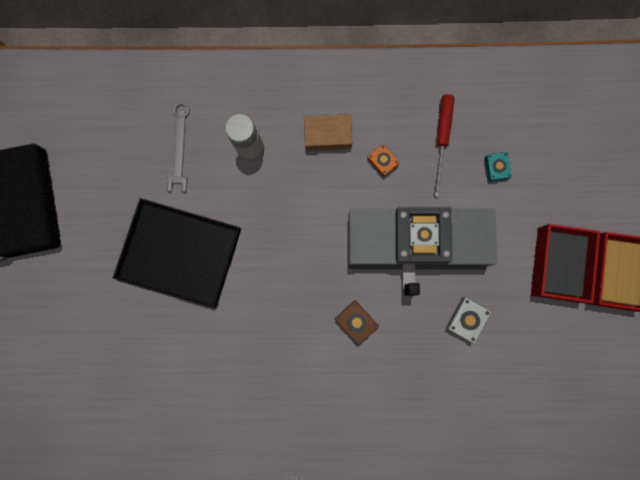

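View pics/side0.png

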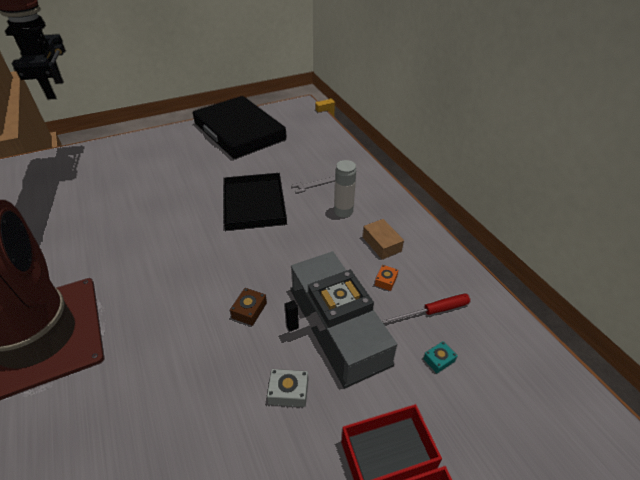

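Top view: the housing in the nest is at (425,234), the handle at (411,289) and the tray at (178,253). Things that could be taken for the housing: orange (383,160), turquoise (499,166), brown (357,323), a larger white one loose on the bench (470,320), and the small one in the nest (425,234). I choose the one in the nest.

Run:
```python
from h import *
c=load('top0'); p=c['p'].astype(int)
hsv=cv2.cvtColor(c['p'],cv2.COLOR_RGB2HSV)
im=c['p'][180:310,340:510,::-1]; cv2.imwrite('pics/crop.png',cv2.resize(im,None,fx=4.5,fy=4.5,interpolation=cv2.INTER_CUBIC))
# height-based segmentation
H=np.zeros((480,640,3))
for v in range(180,320):
  for u in range(100,510): H[v,u]=dep(c,u,v)
def rect(m,name,z):
    n,l,st,_=cv2.connectedComponentsWithStats(m.astype(np.uint8))
    i=1+np.argmax(st[1:,4]); cs,_=cv2.findContours((l==i).astype(np.uint8),cv2.RETR_EXTERNAL,cv2.CHAIN_APPROX_NONE)
    pts=np.array([onz(c,q[0][0],q[0][1],z)[:2] for q in cs[0]],np.float32)
    print(name,st[i],cv2.minAreaRect(pts))
z=H[:,:,2]; R=np.zeros((480,640),bool)
def box(a,b,e,f): r=R.copy(); r[b:f,a:e]=1; return r
print('heights',[(q,H[q[1],q[0]].round(0).tolist()) for q in((425,234),(411,289),(370,240),(178,253),(400,215),(409,275))])
val=hsv[:,:,2]; sat=hsv[:,:,1]
rect((z>100)&box(385,195,465,268),'block',108)
rect((z>70)&(z<100)&(val>0)&box(340,195,510,275)|(z>70)&box(340,195,510,275),'deck',82)
rect((val<40)&(z>60)&box(395,270,430,310),'handle',102)
rect((val>130)&(sat<60)&box(400,215,450,255),'housing',106)
rect((val<45)&box(105,190,250,315),'tray',26)
```

```text
heights [((425, 234), [562.0, -239.0, 107.0]), ((411, 289), [466.0, -213.0, 105.0]), ((370, 240), [554.0, -144.0, 84.0]), ((178, 253), [538.0, 221.0, 5.0]), ((400, 215), [595.0, -195.0, 110.0]), ((409, 275), [494.0, -219.0, 32.0])]
block [ 397  207   56   56 2827] ((560.9083862304688, -237.1214599609375), (95.55970001220703, 96.7713623046875), 89.71422576904297)
deck [ 348  207  149   58 8363] ((562.2579345703125, -236.0420684814453), (262.7483215332031, 102.64389038085938), 89.92998504638672)
handle [405 284  14  12 153] ((465.37750244140625, -213.94602966308594), (18.98805809020996, 22.804962158203125), 0.0201493501663208)
housing [411 224  27  22 352] ((561.2296752929688, -237.0821533203125), (45.20914840698242, 37.00149154663086), 88.90575408935547)
tray [ 113  199  128  110 9048] ((536.8900146484375, 216.73602294921875), (203.45701599121094, 159.55636596679688), 73.3867416381836)
```

View pics/crop.png

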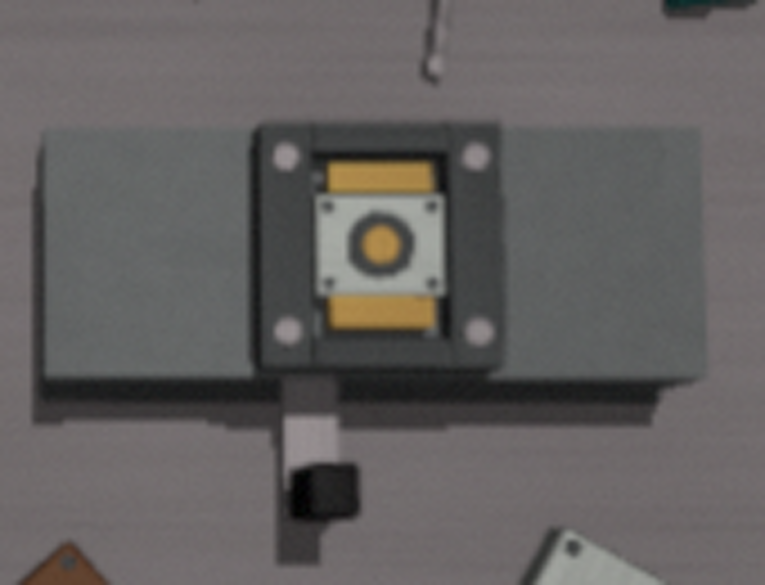

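The crop shows the small white-aluminium housing between its brass jaws in the nest, with the black handle on its -x side. It isn't brown, orange or turquoise, and it's smaller than the white one on the bench, so this is the one. The nest is at about (561,-237) with yaw ≈ 0, and the handle is at (466,-214).

Request:
carry_out([
  [[0,0,0],-0.8],
  [[0,0,0],-0.8],
  [[0,0,0],-0.8],
  [[0,0,0],-0.8],
  [[-0.7,-0.7,0],0],
  [[-0.7,-0.7,0],0],
  [[-0.7,-0.7,0],0],
  [[-0.7,-0.7,0],0],
], grip=70)

```text
time: 0.82
eef_pos: [257.1, 520.2, 230.2]
eef_rot: [[-1.0, -0.0, -0.0], [-0.0, 1.0, -0.0], [0.0, -0.0, -1.0]]
contact_force: [1.2, 0.2, 0.3]
width: 70.0
grasp_force: 0.0
```

Request:
carry_out([
  [[-0.7,-0.7,0],0],
  [[-0.7,-0.7,0],0],
  [[-0.7,-0.7,0],0],
  [[-0.7,-0.7,0],0],
  [[-0.7,-0.7,0],0],
  [[-0.7,-0.7,0],0],
  [[-0.7,-0.7,0],0],
  [[-0.7,-0.7,0],0],
])

```text
time: 1.48
eef_pos: [481.1, 295.9, 230.6]
eef_rot: [[-1.0, 0.0, 0.0], [0.0, 1.0, 0.0], [-0.0, 0.0, -1.0]]
contact_force: [0.5, 1.2, 0.6]
width: 69.9
grasp_force: 0.0
```

Request:
carry_out([
  [[0,-1,0],0],
  [[0,-1,0],0],
  [[0,-1,0],0],
  [[0,-1,0],0],
  [[0,-1,0],0],
  [[0,-1,0],0],
  [[0,-1,0],0],
  [[0,-1,0],0],
])

```text
time: 2.15
eef_pos: [479.4, -24.3, 230.6]
eef_rot: [[-1.0, 0.0, 0.0], [0.0, 1.0, 0.0], [-0.0, 0.0, -1.0]]
contact_force: [1.1, -0.1, -0.0]
width: 70.1
grasp_force: 0.0
```

Request:
carry_out([
  [[0,-1,0],0],
  [[0,-1,0],0],
  [[0,-1,0],0],
  [[0,-1,0],0],
  [[0,0,0],0],
  [[0,0,0],0],
])

```text
time: 2.65
eef_pos: [479.2, -184.9, 230.5]
eef_rot: [[-1.0, 0.005, -0.0], [0.005, 1.0, -0.001], [0.0, -0.001, -1.0]]
contact_force: [-0.0, 1.4, -0.4]
width: 69.5
grasp_force: 0.0
```

Run:
```python
from h import *
snap('wrist','w1'); c=load('w1'); hsv=cv2.cvtColor(c['p'],cv2.COLOR_RGB2HSV)
def reg(m,name,z):
    n,l,st,ce=cv2.connectedComponentsWithStats(m.astype(np.uint8))
    for i in np.argsort(-st[1:,4])[:3]+1:
        cs,_=cv2.findContours((l==i).astype(np.uint8),cv2.RETR_EXTERNAL,cv2.CHAIN_APPROX_NONE)
        pts=np.array([onz(c,q[0][0],q[0][1],z)[:2] for q in max(cs,key=len)],np.float32)
        print(name,st[i],np.round(ce[i]),cv2.minAreaRect(pts))
v=hsv[:,:,2];s=hsv[:,:,1]
reg(v<35,'dark',102); reg((s<60)&(v>130),'white',106); reg((s>120)&(v>100),'brass',104)
```

```text
dark [    0   167   640   313 84322] [345. 382.] ((614.3374633789062, -187.89352416992188), (744.546875, 387.1214904785156), 89.55496215820312)
dark [ 198  275   97   54 1785] [236. 306.] ((550.0093383789062, -258.7850646972656), (94.81481170654297, 56.46031951904297), 86.91423034667969)
dark [274 191  26  37 814] [287. 209.] ((459.5129699707031, -215.70037841796875), (21.742387771606445, 32.83075714111328), 87.25407409667969)
white [  304     0   336   326 69544] [491. 151.] ((436.87542724609375, -55.36334228515625), (274.2798767089844, 291.8839111328125), 2.067107677459717)
white [    0     0   323   326 62625] [149. 115.] ((420.9278869628906, -338.7009582519531), (241.1503448486328, 307.8619079589844), 75.50700378417969)
white [ 253  357   66   45 1752] [282. 372.] ((638.3336181640625, -223.15731811523438), (56.46668243408203, 67.40461730957031), 0.024335691705346107)
brass [308 357  45  32 786] [328. 372.] ((631.4501953125, -177.08721923828125), (45.94198226928711, 39.284976959228516), 89.61851501464844)
brass [  0 190  74 112 674] [ 52. 227.] ((493.69232177734375, -448.929931640625), (60.28879928588867, 102.55643463134766), 81.47370147705078)
brass [256 284  32  12 376] [272. 289.] ((535.8402099609375, -232.3640594482422), (29.2978515625, 11.440683364868164), 89.85708618164062)
```

View pics/w1.png

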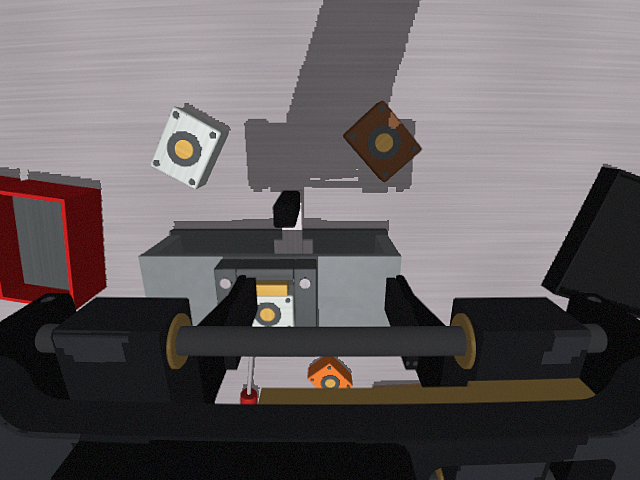

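The wrist view shows the handle at (287,209) between the fingers' lanes and the housing's bush at (267,314), which agrees with the top view. I'll go down on the handle.

Request:
carry_out([
  [[0.33,-0.74,0],0],
  [[0,0,0.9],0],
  [[0,0,0.9],0],
  [[0,0,0.9],0],
  [[0,0,0.6],0],
  [[0,0,0.3],0],
  [[0,0,0.25],0],
  [[0,0,0],0],
])

```text
time: 3.37
eef_pos: [466.4, -210.9, 75.5]
eef_rot: [[-1.0, -0.001, -0.002], [-0.001, 1.0, 0.0], [0.002, 0.0, -1.0]]
contact_force: [0.0, 0.0, 0.9]
width: 70.3
grasp_force: 0.0
```

Request:
carry_out([
  [[0,0,0],0],
  [[0,0,0],0],
  [[0,0,0],0],
  [[0,0,0],0],
  [[0,0,0],0],
  [[0,0,0],0],
], grip=10, force=20)

```text
time: 3.87
eef_pos: [467.0, -212.0, 77.0]
eef_rot: [[-1.0, 0.0, 0.001], [0.0, 1.0, 0.0], [-0.001, 0.0, -1.0]]
contact_force: [-0.8, 1.3, 0.7]
width: 37.7
grasp_force: 0.0
```

Request:
carry_out([
  [[0,0,0],0],
  [[0,0,0],0],
  [[0,0,0],0],
  [[0,0,0],0],
  [[0,0,0],0],
  [[0,0,0],0],
])

```text
time: 4.37
eef_pos: [466.8, -212.2, 76.7]
eef_rot: [[-1.0, 0.001, 0.0], [0.001, 1.0, -0.0], [-0.0, -0.0, -1.0]]
contact_force: [-0.8, -1.7, 3.1]
width: 19.8
grasp_force: 20.0
```

Request:
carry_out([
  [[0,0,-0.05],0],
  [[0,0,-0.05],0],
  [[0,0,-0.03],0],
  [[0,0,0],0],
  [[0,0,0],0],
  [[0,0,0],0],
])

```text
time: 4.87
eef_pos: [466.8, -211.9, 81.8]
eef_rot: [[-1.0, 0.0, 0.0], [0.0, 1.0, 0.0], [-0.0, 0.0, -1.0]]
contact_force: [1.5, -0.4, -0.5]
width: 20.0
grasp_force: 20.0
```

Request:
carry_out([
  [[0,-0.1,0],0],
  [[0,-0.1,0],0],
  [[0,-0.05,0],0],
  [[0,0,0],0],
  [[0,0,0],0],
  [[0,0,0],0],
])

```text
time: 5.37
eef_pos: [466.8, -222.3, 81.8]
eef_rot: [[-1.0, 0.001, 0.0], [0.001, 1.0, -0.001], [-0.0, -0.001, -1.0]]
contact_force: [2.5, -1.3, -3.6]
width: 19.9
grasp_force: 20.0
```

Request:
carry_out([
  [[0,0,-0.02],0],
  [[0,0,-0.02],0],
  [[0,0,0],0],
  [[0,0,0],0],
  [[0,0,0],0],
])

```text
time: 5.78
eef_pos: [466.7, -222.0, 83.5]
eef_rot: [[-1.0, 0.0, 0.0], [0.0, 1.0, -0.0], [-0.0, -0.0, -1.0]]
contact_force: [2.1, -0.7, -2.6]
width: 20.0
grasp_force: 20.0
```

Run:
```python
from h import *
s=arm.get_state();print(s['eef_pos'],s['contact_force'],s['ft_torque'],s['joint_torque'])
```

```text
[ 466.73856654 -222.04400692   83.48982451] [ 2.05613481 -0.66905617 -2.62006771] [-0.3284635  -0.52833836 -0.04621062] [ -0.05204034 -39.39643979   6.78039417 -32.95314789   0.20432301
   0.99747632   0.08980695]
```

Request:
carry_out([
  [[0,0,-0.02],0],
  [[0,0,0],0],
  [[0,0,0],0],
])

```text
time: 6.03
eef_pos: [466.8, -222.0, 84.3]
eef_rot: [[-1.0, 0.0, 0.0], [0.0, 1.0, -0.0], [-0.0, -0.0, -1.0]]
contact_force: [2.7, 0.3, -1.0]
width: 19.9
grasp_force: 20.0
```

Request:
carry_out([
  [[0,0,-0.02],0],
  [[0,0,0],0],
  [[0,0,0],0],
])

```text
time: 6.28
eef_pos: [466.7, -221.9, 84.9]
eef_rot: [[-1.0, 0.0, -0.0], [0.0, 1.0, -0.0], [0.0, -0.0, -1.0]]
contact_force: [5.1, -0.6, -6.0]
width: 19.7
grasp_force: 20.0
```

Request:
carry_out([
  [[0,0,-0.01],0],
  [[0,0,0],0],
  [[0,0,0],0],
])

```text
time: 6.53
eef_pos: [466.8, -221.9, 85.1]
eef_rot: [[-1.0, 0.0, 0.0], [0.0, 1.0, -0.0], [-0.0, -0.0, -1.0]]
contact_force: [5.4, -1.4, -9.3]
width: 20.0
grasp_force: 20.0
```

Request:
carry_out([
  [[0,0,0.04],0],
  [[0,-0.06,0],0],
  [[0,0,0],0],
  [[0,0,-0.02],0],
  [[0,0,-0.02],0],
  [[0,0,0],0],
  [[0,0,0],0],
])

```text
time: 7.12
eef_pos: [466.7, -224.4, 85.4]
eef_rot: [[-1.0, 0.0, 0.0], [0.0, 1.0, -0.0], [-0.0, -0.0, -1.0]]
contact_force: [4.8, -0.6, -5.6]
width: 19.7
grasp_force: 20.0
```

Request:
carry_out([
  [[0,0,0.04],0],
  [[0,-0.06,0],0],
  [[0,0,0],0],
  [[0,0,-0.02],0],
  [[0,0,-0.02],0],
  [[0,0,0],0],
  [[0,0,0],0],
])

```text
time: 7.7
eef_pos: [466.7, -227.0, 85.6]
eef_rot: [[-1.0, 0.001, 0.0], [0.001, 1.0, -0.0], [-0.0, -0.0, -1.0]]
contact_force: [2.8, 0.4, -1.4]
width: 19.5
grasp_force: 20.0
```

Request:
carry_out([
  [[0,0,0.04],0],
  [[0,-0.06,0],0],
  [[0,0,0],0],
  [[0,0,-0.02],0],
  [[0,0,-0.02],0],
  [[0,0,0],0],
  [[0,0,0],0],
])

```text
time: 8.28
eef_pos: [466.7, -229.3, 85.4]
eef_rot: [[-1.0, 0.0, 0.0], [0.0, 1.0, -0.0], [-0.0, -0.0, -1.0]]
contact_force: [3.4, 0.1, -3.0]
width: 19.8
grasp_force: 20.0
```

Request:
carry_out([
  [[0,0,0.04],0],
  [[0,-0.06,0],0],
  [[0,0,0],0],
  [[0,0,-0.02],0],
  [[0,0,-0.02],0],
  [[0,0,0],0],
  [[0,0,0],0],
])

```text
time: 8.87
eef_pos: [466.7, -231.6, 85.1]
eef_rot: [[-1.0, 0.0, 0.0], [0.0, 1.0, -0.0], [-0.0, -0.0, -1.0]]
contact_force: [6.6, -1.7, -7.7]
width: 19.8
grasp_force: 20.0
```

Rod is free at -227 and -229.3, but it touches at -222 and -231.6. I'll try the middle, -228.2.

Request:
carry_out([
  [[0,0,0.04],0],
  [[0,0.085,0],0],
  [[0,0,0],0],
  [[0,0,-0.02],0],
  [[0,0,-0.02],0],
  [[0,0,0],0],
  [[0,0,0],0],
])

```text
time: 9.45
eef_pos: [466.7, -228.0, 85.5]
eef_rot: [[-1.0, 0.0, 0.0], [0.0, 1.0, 0.0], [-0.0, 0.0, -1.0]]
contact_force: [2.7, 1.5, -1.8]
width: 20.1
grasp_force: 20.0
```

Request:
carry_out([
  [[0,0,-0.02],0],
  [[0,0,0],0],
  [[0,0,0],0],
])

```text
time: 9.7
eef_pos: [466.7, -228.2, 86.2]
eef_rot: [[-1.0, 0.0, 0.0], [0.0, 1.0, 0.0], [-0.0, 0.0, -1.0]]
contact_force: [3.1, 1.6, -1.3]
width: 20.0
grasp_force: 20.0
```

Request:
carry_out([
  [[0,0,0],0],
  [[0,0,0],0],
  [[0,0,-0.03],0],
  [[0,0,-0.03],0],
  [[0,0,-0.03],0],
  [[0,0,-0.03],0],
  [[0,0,0],0],
], force=45)

```text
time: 10.28
eef_pos: [466.7, -228.2, 91.2]
eef_rot: [[-1.0, 0.0, 0.0], [0.0, 1.0, 0.0], [-0.0, 0.0, -1.0]]
contact_force: [3.6, 1.0, -1.5]
width: 19.4
grasp_force: 45.0
```

Request:
carry_out([
  [[0,0,-0.03],0],
  [[0,0,-0.03],0],
  [[0,0,-0.03],0],
  [[0,0,0],0],
  [[0,0,0],0],
])

```text
time: 10.7
eef_pos: [466.7, -228.2, 94.2]
eef_rot: [[-1.0, 0.0, 0.0], [0.0, 1.0, -0.0], [-0.0, -0.0, -1.0]]
contact_force: [6.4, -0.8, -10.5]
width: 19.4
grasp_force: 45.0
```

Request:
carry_out([
  [[0,0,-0.05],0],
  [[0,0,-0.05],0],
  [[0,0,-0.05],0],
  [[0,0,-0.05],0],
  [[0,0,-0.05],0],
  [[0,0,-0.05],0],
  [[0,0,0],0],
  [[0,0,0],0],
])

```text
time: 11.37
eef_pos: [466.7, -228.1, 106.2]
eef_rot: [[-1.0, 0.0, 0.0], [0.0, 1.0, -0.0], [-0.0, -0.0, -1.0]]
contact_force: [6.2, 0.2, -10.2]
width: 19.8
grasp_force: 45.0
```

Request:
carry_out([
  [[0,0,-0.04],0],
  [[0,0,-0.04],0],
  [[0,0,-0.04],0],
  [[0,0,-0.02],0],
  [[0,0,0],0],
  [[0,0,0],0],
  [[0,0,0],0],
])

```text
time: 11.95
eef_pos: [466.7, -228.0, 111.6]
eef_rot: [[-1.0, 0.0, -0.0], [0.0, 1.0, -0.0], [0.0, -0.0, -1.0]]
contact_force: [7.5, -0.3, -12.2]
width: 19.9
grasp_force: 45.0
```

Run:
```python
from h import *
for n in('side','top'):snap(n,n+'1')
c=load('top1');print([(v,dep(c,u,v).round(0).tolist()) for u,v in((425,228),(417,232),(433,232),(411,289),(417,227),(402,215),(448,215))])
c=load('side1');im=c['p'][220:400,230:430,::-1];cv2.imwrite('pics/s1c.png',cv2.resize(im,None,fx=3,fy=3))
```

```text
[(228, [570.0, -236.0, 126.0]), (232, [563.0, -222.0, 128.0]), (232, [563.0, -250.0, 123.0]), (289, [457.0, -166.0, 483.0]), (227, [572.0, -223.0, 123.0]), (215, [595.0, -199.0, 112.0]), (215, [595.0, -279.0, 109.0])]
```

View pics/s1c.png

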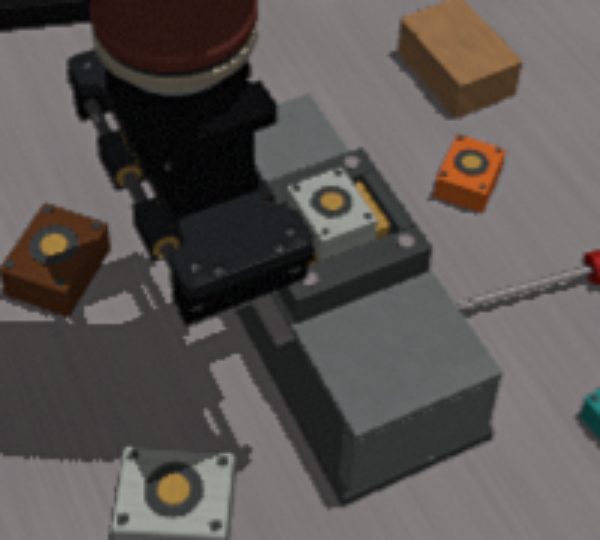

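The side view shows the housing standing well proud of the nest, level. I'll raise it the last bit, then lower the knockout and let go.

Request:
carry_out([
  [[0,0,-0.025],0],
  [[0,0,0],0],
  [[0,0,0],0],
  [[0,0,0],0],
])

```text
time: 12.38
eef_pos: [466.7, -228.0, 112.6]
eef_rot: [[-1.0, 0.0, -0.0], [0.0, 1.0, -0.0], [0.0, -0.0, -1.0]]
contact_force: [7.0, -0.9, -12.6]
width: 19.7
grasp_force: 45.0
```

Request:
carry_out([
  [[0,0,0.1],0],
  [[0,0,0.15],0],
  [[0,0,0.15],0],
  [[0,0,0.15],0],
  [[0,0,0.15],0],
  [[0,0,0.12],0],
  [[0,0,0.06],0],
  [[0,0,0],0],
])

```text
time: 13.05
eef_pos: [466.7, -228.2, 77.4]
eef_rot: [[-1.0, 0.0, -0.0], [0.0, 1.0, -0.0], [0.0, -0.0, -1.0]]
contact_force: [3.6, -0.2, -2.9]
width: 19.7
grasp_force: 45.0
```

Request:
carry_out([
  [[0,0,0.02],0],
  [[0,0,0],0],
  [[0,0,0],0],
])

```text
time: 13.3
eef_pos: [466.7, -228.2, 77.2]
eef_rot: [[-1.0, 0.0, 0.0], [0.0, 1.0, 0.0], [-0.0, 0.0, -1.0]]
contact_force: [3.7, 0.2, -3.0]
width: 19.8
grasp_force: 45.0
```

Request:
carry_out([
  [[0,0,0],0],
  [[0,0,0],0],
  [[0,0,0],0],
  [[0,0,0],0],
  [[0,0,0],0],
], grip=80)

```text
time: 13.72
eef_pos: [466.4, -228.3, 77.2]
eef_rot: [[-1.0, 0.001, -0.0], [0.001, 1.0, 0.0], [0.0, 0.0, -1.0]]
contact_force: [-0.1, -0.3, -0.3]
width: 44.8
grasp_force: 0.0
```

Request:
carry_out([
  [[0,0,-0.5],0],
  [[0,0,-1],0],
  [[0,0,-1],0],
  [[0,0,-0.7],0],
  [[0.5,0,0],0],
  [[0,0,0],0],
  [[0,0,0],0],
])

```text
time: 14.3
eef_pos: [446.3, -228.1, 205.4]
eef_rot: [[-1.0, 0.001, 0.001], [0.001, 1.0, 0.001], [-0.001, 0.001, -1.0]]
contact_force: [1.3, -0.1, -0.6]
width: 79.5
grasp_force: 0.0
```

Run:
```python
from h import *
snap('top','top2'); snap('wrist','w2'); print(arm.get_state()['eef_pos'])
c=load('top2'); c1=load('top0')
def reg(c,m,name,z):
    n,l,st,ce=cv2.connectedComponentsWithStats(m.astype(np.uint8))
    i=np.argmax(st[1:,4])+1
    cs,_=cv2.findContours((l==i).astype(np.uint8),cv2.RETR_EXTERNAL,cv2.CHAIN_APPROX_NONE)
    pts=np.array([onz(c,q[0][0],q[0][1],z)[:2] for q in max(cs,key=len)],np.float32)
    print(name,st[i],cv2.minAreaRect(pts))
for c in(c1,c):
  h=cv2.cvtColor(c['p'],cv2.COLOR_RGB2HSV); m=np.zeros((480,640),bool); m[210:260,400:452]=1
  reg(c,m&(h[:,:,2]>110)&(h[:,:,1]<60),'top',126 if c is not c1 else 106)
print([dep(c,u,v).round(1).tolist() for u,v in((418,226),(434,226),(426,226),(418,240),(434,240))])
im=c['p'][180:310,340:510,::-1]; cv2.imwrite('pics/crop2.png',cv2.resize(im,None,fx=4,fy=4,interpolation=cv2.INTER_CUBIC))
```

```text
[ 446.71275497 -227.80248687  204.71334348]
top [410 223  29  23 448] ((561.84912109375, -237.10470581054688), (48.87453842163086, 38.76156234741211), 89.77911376953125)
top [411 221  30  24 504] ((562.1069946289062, -236.76895141601562), (50.010414123535156, 39.71104049682617), 89.86698913574219)
[[573.2, -224.0, 127.4], [572.8, -250.9, 129.6], [573.4, -237.9, 125.3], [549.0, -223.4, 127.8], [548.8, -250.5, 128.7]]
```

View pics/crop2.png

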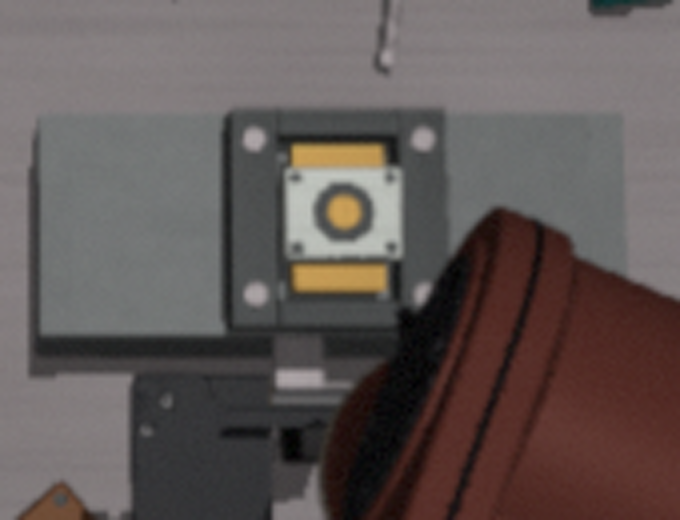

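Top crop shows the raised housing (49x39 mm at its new height, centre (562,-237)) still held level by the jaws. I'll go over it and down.

Request:
carry_out([
  [[-0.9,-0.22,0],0],
  [[-1,0,0],0],
  [[-0.98,0,0],0],
  [[0,0,0.7],0],
  [[0,0,0.7],0],
  [[0,0,0.4],0],
  [[0,0,0.25],0],
  [[0,0,0],0],
])

```text
time: 15.07
eef_pos: [560.7, -236.4, 120.2]
eef_rot: [[-1.0, 0.0, -0.005], [0.0, 1.0, 0.0], [0.005, 0.0, -1.0]]
contact_force: [0.0, -0.1, -0.0]
width: 79.9
grasp_force: 0.0
```

Request:
carry_out([
  [[0,0,0],0],
  [[0,0,0],0],
  [[0,0,0],0],
])

```text
time: 15.32
eef_pos: [562.7, -237.3, 124.5]
eef_rot: [[-1.0, 0.0, 0.002], [0.0, 1.0, -0.0], [-0.002, -0.0, -1.0]]
contact_force: [0.8, -0.1, -0.4]
width: 80.4
grasp_force: 0.0
```

Request:
carry_out([
  [[0,0,0.06],0],
  [[0,0,0.03],0],
  [[0,0,0],0],
  [[0,0,0],0],
  [[0,0,0],0],
  [[0,0,0],0],
])

```text
time: 15.82
eef_pos: [561.9, -237.1, 119.7]
eef_rot: [[-1.0, 0.0, 0.0], [0.0, 1.0, -0.0], [-0.0, -0.0, -1.0]]
contact_force: [-0.7, 0.4, -0.1]
width: 79.8
grasp_force: 0.0
```

Request:
carry_out([
  [[0,0,0.02],0],
  [[0,0,0],0],
  [[0,0,0],0],
  [[0,0,0],0],
  [[0,0,0],0],
  [[0,0,0],0],
  [[0,0,0],0],
  [[0,0,0],0],
], grip=40, force=40)

```text
time: 16.48
eef_pos: [562.0, -236.7, 118.8]
eef_rot: [[-1.0, 0.0, -0.0], [0.0, 1.0, 0.0], [0.0, 0.0, -1.0]]
contact_force: [0.3, 1.4, 0.9]
width: 49.9
grasp_force: 40.0
```

Request:
carry_out([
  [[0,0,0],0],
  [[0,0,0],0],
  [[0,0,0],0],
  [[0,0,0],0],
])

```text
time: 16.82
eef_pos: [562.0, -236.7, 118.8]
eef_rot: [[-1.0, 0.0, -0.0], [0.0, 1.0, 0.0], [0.0, 0.0, -1.0]]
contact_force: [0.0, 3.2, 2.6]
width: 49.8
grasp_force: 40.0
```

Gripped at 49.8 mm. I'll draw it out slowly.

Request:
carry_out([
  [[0,0,-0.05],0],
  [[0,0,-0.05],0],
  [[0,0,-0.05],0],
  [[0,0,-0.05],0],
  [[0,0,-0.05],0],
  [[0,0,-0.05],0],
  [[0,0,-0.1],0],
  [[0,0,0],0],
])

```text
time: 17.48
eef_pos: [562.5, -237.6, 136.2]
eef_rot: [[-1.0, 0.001, 0.002], [0.001, 1.0, -0.001], [-0.002, -0.001, -1.0]]
contact_force: [0.1, -0.9, -0.9]
width: 49.5
grasp_force: 40.0
```

Request:
carry_out([
  [[0,0,-0.3],0],
  [[0,0,-0.5],0],
  [[0,0,-0.5],0],
  [[0,0,-0.3],0],
  [[0,0,0],0],
  [[0,0,0],0],
  [[0,0,0],0],
])

```text
time: 18.07
eef_pos: [561.5, -236.6, 197.9]
eef_rot: [[-1.0, 0.0, -0.001], [0.0, 1.0, 0.0], [0.001, 0.0, -1.0]]
contact_force: [0.0, -0.4, -1.3]
width: 49.6
grasp_force: 40.0
```

Run:
```python
from h import *
print(arm.get_state()['contact_force'])
snap('side','side3');c=load('side3');im=c['p'][130:400,180:440,::-1];cv2.imwrite('pics/s3c.png',cv2.resize(im,None,fx=2.2,fy=2.2))
```

```text
[ 0.02996213 -0.36512074 -1.30093375]
```

View pics/s3c.png

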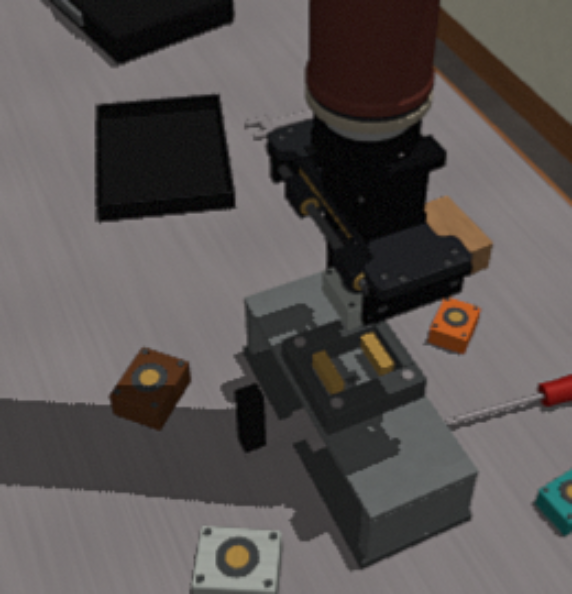

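The housing is held upright and clear; the nest is empty. Carrying it to the tray centre at (537,217).

Request:
carry_out([
  [[0.05,0.3,0],0],
  [[0.05,0.7,0],0],
  [[0.05,0.95,0],0],
  [[0.05,0.95,0],0],
  [[0.05,0.95,0],0],
  [[0.05,0.95,0],0],
  [[0.05,0.95,0],0],
  [[0.05,0.95,0],0],
])

```text
time: 18.78
eef_pos: [545.0, 32.8, 197.9]
eef_rot: [[-1.0, 0.0, -0.001], [0.0, 1.0, -0.0], [0.001, -0.0, -1.0]]
contact_force: [1.4, 0.3, -0.6]
width: 49.4
grasp_force: 40.0
```

Request:
carry_out([
  [[0.05,0.95,0],0],
  [[0.05,0.95,0],0],
  [[0.05,0.95,0],0],
  [[0.05,0.95,0],0],
  [[0,0.6,0],0],
  [[0,0.24,0],0],
  [[0,0,0],0],
  [[0,0,0],0],
])

```text
time: 19.45
eef_pos: [537.9, 215.6, 197.9]
eef_rot: [[-1.0, 0.0, -0.001], [0.0, 1.0, -0.002], [0.001, -0.002, -1.0]]
contact_force: [-0.2, -0.9, -1.3]
width: 50.0
grasp_force: 40.0
```

Request:
carry_out([
  [[0,0,0.5],0],
  [[0,0,0.9],0],
  [[0,0,0.9],0],
  [[0,0,0.7],0],
  [[0,0,0.5],0],
  [[0,0,0.3],0],
  [[0,0,0],0],
  [[0,0,0],0],
])

```text
time: 20.12
eef_pos: [538.5, 215.2, 47.2]
eef_rot: [[-1.0, 0.002, 0.0], [0.002, 1.0, -0.001], [-0.0, -0.001, -1.0]]
contact_force: [-0.1, 0.2, -1.0]
width: 49.5
grasp_force: 40.0
```

Request:
carry_out([
  [[0,0,0],0],
  [[0,0,0],0],
  [[0,0,0],0],
])

```text
time: 20.37
eef_pos: [538.9, 216.9, 48.1]
eef_rot: [[-1.0, 0.0, 0.002], [0.0, 1.0, 0.001], [-0.002, 0.001, -1.0]]
contact_force: [0.4, -0.3, -0.9]
width: 49.9
grasp_force: 40.0
```

Lower it from 48 towards ~21, then feel for the tray floor.

Request:
carry_out([
  [[0,0,0.2],0],
  [[0,0,0.2],0],
  [[0,0,0.12],0],
  [[0,0,0.06],0],
  [[0,0,0],0],
  [[0,0,0],0],
  [[0,0,0],0],
  [[0,0,0],0],
])

```text
time: 21.03
eef_pos: [538.3, 216.6, 23.8]
eef_rot: [[-1.0, 0.0, 0.0], [0.0, 1.0, 0.0], [-0.0, 0.0, -1.0]]
contact_force: [-0.2, -0.5, -1.7]
width: 49.7
grasp_force: 40.0
```

Request:
carry_out([
  [[0,0,0.03],0],
  [[0,0,0],0],
  [[0,0,0],0],
])

```text
time: 21.28
eef_pos: [538.1, 216.6, 22.4]
eef_rot: [[-1.0, 0.0, 0.0], [0.0, 1.0, 0.0], [-0.0, 0.0, -1.0]]
contact_force: [-0.1, -0.6, -1.3]
width: 49.5
grasp_force: 40.0
```

Request:
carry_out([
  [[0,0,0.02],0],
  [[0,0,0],0],
  [[0,0,0],0],
])

```text
time: 21.53
eef_pos: [538.2, 216.6, 21.6]
eef_rot: [[-1.0, 0.0, 0.0], [0.0, 1.0, 0.0], [-0.0, 0.0, -1.0]]
contact_force: [-0.4, 0.5, -0.6]
width: 49.6
grasp_force: 40.0
```

Request:
carry_out([
  [[0,0,0.02],0],
  [[0,0,0],0],
  [[0,0,0],0],
])

```text
time: 21.78
eef_pos: [538.2, 216.6, 21.5]
eef_rot: [[-1.0, 0.001, -0.0], [0.001, 1.0, 0.0], [0.0, 0.0, -1.0]]
contact_force: [-3.9, -1.1, 7.3]
width: 49.5
grasp_force: 40.0
```

Request:
carry_out([
  [[0,0,0.01],0],
  [[0,0,0],0],
  [[0,0,0],0],
])

```text
time: 22.03
eef_pos: [538.2, 216.6, 21.5]
eef_rot: [[-1.0, 0.001, -0.0], [0.001, 1.0, 0.001], [0.0, 0.001, -1.0]]
contact_force: [-5.5, -2.8, 11.5]
width: 49.4
grasp_force: 40.0
```

On the floor (11 N). I'll ease off, release and rise.

Request:
carry_out([
  [[0,0,-0.02],0],
  [[0,0,0],0],
  [[0,0,0],0],
])

```text
time: 22.28
eef_pos: [538.3, 216.6, 21.5]
eef_rot: [[-1.0, 0.0, 0.0], [0.0, 1.0, 0.0], [-0.0, 0.0, -1.0]]
contact_force: [-2.3, -0.4, 5.0]
width: 49.6
grasp_force: 40.0
```

Request:
carry_out([
  [[0,0,0],0],
  [[0,0,0],0],
  [[0,0,0],0],
  [[0,0,0],0],
  [[0,0,0],0],
  [[0,0,0],0],
  [[0,0,0],0],
], grip=75)

```text
time: 22.87
eef_pos: [538.1, 216.6, 21.1]
eef_rot: [[-1.0, 0.0, -0.0], [0.0, 1.0, -0.0], [0.0, -0.0, -1.0]]
contact_force: [-0.6, 0.4, 0.0]
width: 74.5
grasp_force: 0.0
```

Request:
carry_out([
  [[0,0,-0.2],0],
  [[0,0,-0.5],0],
  [[0,0,-1],0],
  [[0,0,-1],0],
  [[0,0,-1],0],
  [[0,0,-1],0],
  [[0,0,-0.5],0],
  [[0,0,0],0],
])

```text
time: 23.53
eef_pos: [540.4, 217.2, 235.3]
eef_rot: [[-1.0, 0.001, 0.007], [0.001, 1.0, 0.005], [-0.007, 0.005, -1.0]]
contact_force: [1.1, 0.4, -0.1]
width: 75.0
grasp_force: 0.0
```

Request:
carry_out([
  [[0.7,0.7,0],0],
  [[0.7,0.7,0],0],
  [[0.7,0.7,0],0],
  [[0.6,0.7,0],0],
  [[0,0,0],0],
  [[0,0,0],0],
  [[0,0,0],0],
])

```text
time: 24.12
eef_pos: [430.4, 328.0, 229.1]
eef_rot: [[-1.0, 0.001, 0.0], [0.001, 1.0, -0.001], [-0.0, -0.001, -1.0]]
contact_force: [1.1, -0.4, -0.2]
width: 75.0
grasp_force: 0.0
```

Run:
```python
from h import *
snap('side','side4');snap('top','top4');c=load('side4')
im=c['p'][140:400,200:480,::-1];cv2.imwrite('pics/s4c.png',cv2.resize(im,None,fx=2.2,fy=2.2))
c=load('top4');h=cv2.cvtColor(c['p'],cv2.COLOR_RGB2HSV);m=np.zeros((480,640),np.uint8);m[200:305,115:240]=1
m&=((h[:,:,2]>110)&(h[:,:,1]<60)).astype(np.uint8); n,l,st,ce=cv2.connectedComponentsWithStats(m)
for i in range(1,n):
  if st[i,4]>100: print(st[i],onz(c,*ce[i],28),[dep(c,ce[i][0]+a,ce[i][1]+b)[2].round(1) for a in(-9,9) for b in(-7,7)])
```

```text
[115 200  23  29 317] [615.64388309 320.18648296  28.        ] [np.float64(2.6), np.float64(-3.7), np.float64(2.0), np.float64(22.5)]
[ 153  200   87   26 1162] [621.62714277 156.50866557  28.        ] [np.float64(0.3), np.float64(2.8), np.float64(1.3), np.float64(0.2)]
[219 239  21  66 722] [481.85724831 110.94020529  28.        ] [np.float64(30.4), np.float64(1.3), np.float64(0.8), np.float64(2.2)]
[164 242  27  21 375] [538.02167402 215.55565668  28.        ] [np.float64(30.6), np.float64(30.0), np.float64(31.6), np.float64(27.1)]
[115 281  74  24 831] [455.63877533 282.23152499  28.        ] [np.float64(7.0), np.float64(0.3), np.float64(23.4), np.float64(3.9)]
```

View pics/s4c.png

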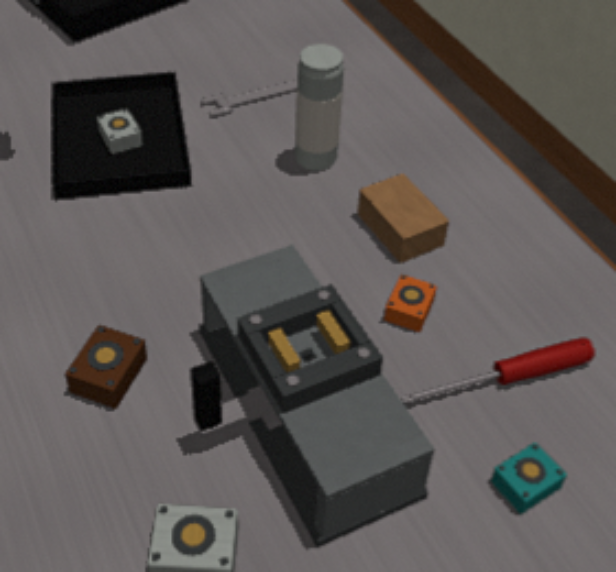

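The housing lies flat and bush-up in the tray at (119,130) in the crop. The handle is down and the bystanders haven't moved.

```bash
python3 -c "
from station import arm
print(arm.finish_job())"
```

```text
the job is handed in; nothing more can be done
None
```

Job handed in: the rod found the hole with light touches (about 9 N at most), raised the housing about 20 mm, and the housing now lies flat and the same way up in the tray, with nothing else disturbed, at about 24 s on the clock.

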